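# Turn on the push-and-turn safety valve

## Robot

A 6-joint arm with a two-finger parallel gripper is mounted at the origin on a cart in front of the work surface, level with it; the furniture and walls round the work are solid. World frame = base frame: x ahead of the robot, y to its left, z up, the work surface at z = 0. Lengths are in m, angles in rad, forces in N, time in s.
With the tool pointing down it reaches from about 0.3 to 0.775 m from the base axis. Payload 14.6 kg.
Tool frame: the origin (TCP) lies on the centre line of the jaws, within the pads' length; the fingertips stand 11 mm ahead of it and the grasp point (between the pads) lies 8 mm behind it; y points along the fingers, x is the direction in which the jaws open and shut, and the axes are right-handed (so a half turn about y gives the same grasp; the last joint's range is limited). The gripper opens to 94 mm and grips with 3 to 60 N. Pads are 16 mm wide; open, the fingers measure 119 mm over their backs; the gripper's body (75 mm by 177 mm) begins 78 mm behind the grasp point.
Start: joints at [-1.243, 0.3, 1.521, -0, 1.321, -0.067], TCP at [0.212, -0.508, 0.216] pointing down, gripper open.
Joint ranges: [-3.03, 3.03], [-0.79, 2.21], [0.23, 2.52], [-1.04, 4.18], [0, 3.07], [-2.55, 2.55]. Speed limits (rad/s): [2.22, 2.22, 2.57, 3.14, 3.14, 3.14].

## Interface

Orientations are given as [roll, pitch, yaw] about the fixed x, y, z axes, in that order (R = Rz(yaw) Ry(pitch) Rx(roll)).
In Python, from station import ctrl, imaging gives the robot as it stands. The module is installed in compiled form; this text tells all that it offers.
- The arm moves only by the tool apply_moves, never from a script. Its argument "deltas" is a list of rows, each an object with "dp": the shift along the tool's x, y, z in m, a list of three; "roll": the turn about the tool's y in rad; "grip": the closure, from -1 (fully open) to 1 (shut). In form: [{"dp": [tx, ty, tz], "roll": roll, "grip": grip}, ...]. A call has 1 to 10 rows; each row shifts and turns the commanded pose from where the row before left it, along the tool's axes as they then stand; what a row does not reach is not made up. A row lasts 1/8 s, in which the tool goes at most 62.5 mm and 10.7 degrees, less where a joint would pass 70% of its speed; a pose out of reach is approached as far as the arm can. A call with a gripper value outside its range is refused whole. The fingers move at their own pace and stop on an object; "newtons" is the grip in N (left out, the last holds). Time passes only in rows, so rows that do not move let the fingers close. It gives the time, the measured TCP pose, the force and the opening at its end, in the units of the state.
- ctrl.get_obs(): the state, without advancing time (a new reading comes with each control period).
- imaging.camera(name): name is "scene" or "top" or "wrist"; returns the picture (420x560x3 uint8, blue, green, red); there is no depth.
- imaging.camera_info(name): a dict with "K" (3x3 intrinsics, pixels), "D" ([k1, k2, p1, p2, k3] as OpenCV has them; the pictures are not rectified), "world_from_camera" (4x4, takes a point from camera to world coordinates). Camera axes: x right, y down, z forward; pixel columns grow to the right and rows downward; lengths in m; the calibration is good to about 2 mm. A picture is of the moment at which its call begins: read the wrist's pose just before it. camera_info takes no time and is no camera call; for the wrist camera it gives the pose at the moment of the call.
- ctrl.hand_in(): hands the job in, once; it reports no verdict.
The state is a dict: "time_s": time; "qpos": joint angles; "joint_vel": joint speeds; "tau": joint torques, N m; "ee_pos": TCP position; "eef_rot": TCP orientation; "force": force on the tool from outside, world axes, zero at the start; "moment": the same for the moment, N m; "grip_width": finger opening in m.
Only numpy, scipy, OpenCV 4.12 (cv2) and the standard library are available. Lean on these libraries where they do the work, as an engineer would, in place of code of your own. Each camera call takes 0.05 s, during which the arm holds its last target. There are 200 camera calls.

## Task

The drinking-water filter has been serviced: turn its safety valve back on. It is the valve with the straight bar grip on its knob: first push the knob in against its spring, then, without forcing it, turn it clockwise past the safety stop all the way to its end, and let go so that it springs back up. Leave the regulator beside it, the one with the round fluted knob, as it is set.

Things in the scene. Friction and masses are not known exactly. Their poses are not given: they have to be found in the camera images.
- valve_grip (a point): On the axis of the safety valve's knob (on a fixed white box 108x98 mm with brass side stubs): black disc 70 mm wide carrying an upright bar, 56 long, 12 thick. Point is inside the bar, 85 mm above the worktop when up; bar top 12 mm above it, disc face 16 mm below it. Moves with the knob. x along the bar to its white pointer line (at off, roughly away from the robot), y across it (pinch so), z up.
- valve_knob (a joint): Turn of the bar knob, rad, clockwise from above: 0 off, 1.4 fully on at the end stop; starts at 0 to 0.12. While up, a safety stop blocks it at 0.2; pushed in, it turns past. Beyond 0.9 it is clear, springs up when let go, and cannot turn back unless pushed in. Light friction (0.06 N m); it stays where left.
- valve_press (a joint): How far the bar knob is pushed straight down, m: 0 up, 0.008 bottom of travel. At least 0.005 clears the safety stop; about 0.007 is good. The spring pushes back with 5 N at the top, 10 N at the bottom. A firm pinch of the bar, or fingertips on the disc beside it, can push it.
- regulator_mark (a point): White mark on the flat top of the regulator's black round fluted knob (52 mm wide), 19 mm off its axis, 88 mm above the worktop; x points outward from the axis. Same white box and stubs as the safety valve, 0.2 to 0.55 m to its left or right. Turns easily without pushing; must not be turned. Over both, a bottle rack begins 0.61 m ahead of the robot, 0.42 m above the worktop.

How it is judged:
By the outcome, as a careful person would: the job done as asked, in the order asked, and still so for the second after the job is handed in, with the robot touching nothing.
It also fails if it takes over 38 s, if anything falls off the work surface, if the arm or the gripper's body presses on something with over 40 N, if the wrist force passes 120 N, or if a joint passes its speed limit or range.

## Working session

There is one attempt and no reset: what is moved stays moved. The work goes in short steps, Python scripts to look and compute and a tool call to move; the robot and the scene stay as the last step left them, time stands still between calls to the robot, and variables do not carry over. Pictures are saved under pics/ and viewed, about 8 in all and at most 12, crops included, and the job is handed in when it is done.

Besides the shell and the picture viewer there is one more tool, called after "Call:" as a command line: name --argument value ..., lists and objects as JSON in quotes. apply_moves: Moves the arm, as the interface text tells. Its arguments: {"type":"object","properties":{"deltas":{"type":"array"},"newtons":{"type":"number"}},"required":["deltas"]}

```bash
mkdir -p pics; python3 - <<'E'
from station import ctrl, imaging
import cv2, numpy as np
np.set_printoptions(precision=4,suppress=True)
o=ctrl.get_obs(); print({k:np.round(v,4).tolist() for k,v in o.items()})
for n in ("scene","top"):
    im=imaging.camera(n); cv2.imwrite(f"pics/{n}0.png",im); i=imaging.camera_info(n); print(n,np.array(i["K"]),i["D"],np.array(i["world_from_camera"]))
E
```

```text
{'time_s': 0.0, 'qpos': [-1.2426, 0.3005, 1.5216, -0.0, 1.3207, -0.0666], 'joint_vel': [-0.001, 0.0003, -0.0003, -0.0007, -0.0009, -0.001], 'tau': [-0.0006, -53.1805, -35.2735, 0.0707, 0.0244, -0.0001], 'ee_pos': [0.2114, -0.5074, 0.2159], 'eef_rot': [-1.5707, 0.0012, -1.176], 'force': [0.5806, -0.3329, 0.9617], 'moment': [0.0376, 0.0086, -0.0081], 'grip_width': 0.0941}
scene [[467.1609   0.     284.2397]
 [  0.     467.1609 217.5148]
 [  0.       0.       1.    ]] [-0.0791  0.      0.      0.      0.    ] [[-0.6114 -0.4341  0.6617 -0.1505]
 [-0.7913  0.331  -0.514   0.4923]
 [ 0.0041 -0.8378 -0.5459  0.655 ]
 [ 0.      0.      0.      1.    ]]
top [[467.4898   0.     275.5812]
 [  0.     467.4898 207.1026]
 [  0.       0.       1.    ]] [-0.1316  0.      0.      0.      0.    ] [[-0.0248 -0.9902  0.1372  0.339 ]
 [-0.9995  0.027   0.0141 -0.0387]
 [-0.0177 -0.1368 -0.9904  1.1489]
 [ 0.      0.      0.      1.    ]]
```

View pics/scene0.png

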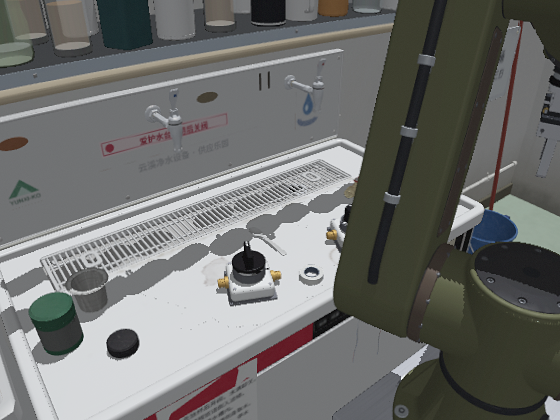

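View pics/top0.png

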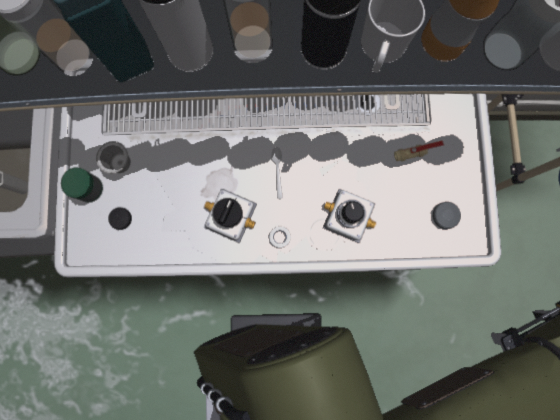

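The bar valve is at about (228,212) in the top view, and the fluted regulator at (352,212). I'll zoom in on both.

```bash
cat > h.py <<'E'
import numpy as np, cv2
from station import ctrl, imaging
from scipy.spatial.transform import Rotation as Rn
np.set_printoptions(precision=4,suppress=True)
def px2w(name,uv,z,info=None):
    i=info or imaging.camera_info(name); T=np.array(i["world_from_camera"])
    n=cv2.undistortPoints(np.array(uv,float).reshape(-1,1,2),np.array(i["K"]),np.array(i["D"],float)).reshape(-1,2)
    d=np.c_[n,np.ones(len(n))]@T[:3,:3].T; c=T[:3,3]
    return c+d*((z-c[2])/d[:,2])[:,None]
E
python3 - <<'E'
from h import *
a=cv2.imread("pics/top0.png")[180:250,195:265]; b=cv2.imread("pics/scene0.png")[230:305,210:290]
cv2.imwrite("pics/z.png",np.hstack([cv2.resize(a,(400,400),interpolation=2),cv2.resize(b,(400,375),interpolation=2)[:375] if 0 else cv2.resize(b,(400,400),interpolation=2)]))
print(px2w("top",[(228,213),(352,212),(280,237)],0.09))
E
```

```text
[[ 0.475   0.0857  0.09  ]
 [ 0.4696 -0.1979  0.09  ]
 [ 0.417  -0.0319  0.09  ]]
```

View pics/z.png

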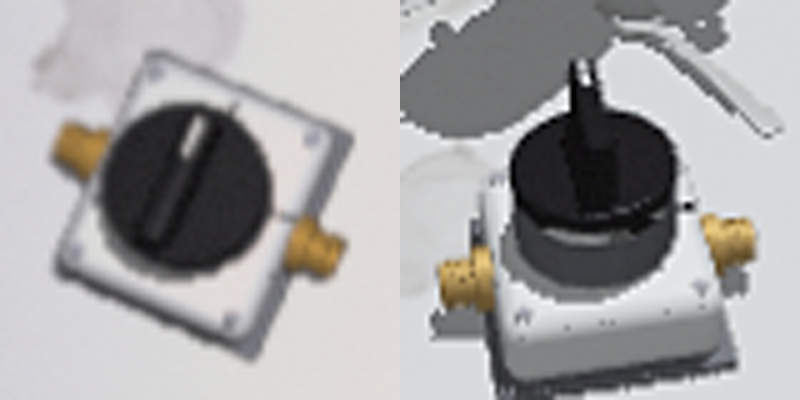

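```bash
python3 - <<'E'
from h import *
f=lambda u,v:(195+u/5.714-.5,180+v/5.714-.5)
c=px2w("top",[f(187,187)],0.069)[0]
e=px2w("top",[f(203,113),f(150,243)],0.097); d=e[0]-e[1]
print(c,e,e.mean(0),np.linalg.norm(d),np.arctan2(d[1],d[0]))
o=ctrl.get_obs();R=Rn.from_euler("xyz",o["eef_rot"]).as_matrix(); print(R)
print(R.T@(np.r_[c[:2],0.22]-o["ee_pos"]))
E
```

```text
[0.4796 0.0899 0.069 ] [[0.5056 0.0799 0.097 ]
 [0.4539 0.1016 0.097 ]] [0.4798 0.0907 0.097 ] 0.056083351652369294 -0.39853697171038766
[[ 0.3846 -0.0003  0.9231]
 [-0.9231  0.001   0.3846]
 [-0.001  -1.      0.0001]]
[-0.4483 -0.0035  0.4773]
```

Call:
apply_moves --deltas '[{"dp": [-0.037,0,0.04],"roll": 0,"grip": -1},{"dp": [-0.037,0,0.04],"roll": 0,"grip": -1},{"dp": [-0.037,0,0.04],"roll": 0,"grip": -1},{"dp": [-0.037,0,0.04],"roll": 0,"grip": -1},{"dp": [-0.037,0,0.04],"roll": 0,"grip": -1},{"dp": [-0.037,0,0.04],"roll": 0,"grip": -1},{"dp": [-0.037,0,0.04],"roll": 0,"grip": -1},{"dp": [-0.037,0,0.04],"roll": 0,"grip": -1},{"dp": [-0.037,0,0.04],"roll": 0,"grip": -1},{"dp": [-0.037,0,0.04],"roll": 0,"grip": -1}]'

```text
time_s: 1.35
ee_pos: [0.4388, -0.0105, 0.2164]
eef_rot: [-1.571, -0.0, -1.176]
force: [0.6, -0.4, -0.1]
grip_width: 0.094
```

Call:
apply_moves --deltas '[{"dp": [-0.039,0,0.038],"roll": 0,"grip": -1},{"dp": [-0.039,0,0.038],"roll": 0,"grip": -1},{"dp": [0,0,0],"roll": -0.18,"grip": -1},{"dp": [0,0,0],"roll": -0.18,"grip": -1},{"dp": [0,0,0],"roll": -0.18,"grip": -1},{"dp": [0,0,0],"roll": -0.18,"grip": -1},{"dp": [0,0,0],"roll": -0.18,"grip": -1},{"dp": [0,0,0],"roll": -0.18,"grip": -1},{"dp": [0,0,0],"roll": -0.18,"grip": -1},{"dp": [0,0,0],"roll": -0.18,"grip": -1}]'

```text
time_s: 2.6
ee_pos: [0.4785, 0.0889, 0.2162]
eef_rot: [-1.571, 0.001, 0.27]
force: [-0.2, 0.6, 0.6]
grip_width: 0.094
```

Call:
apply_moves --deltas '[{"dp": [0,0,0],"roll": -0.18,"grip": -1},{"dp": [0,0,0],"roll": -0.18,"grip": -1},{"dp": [0,0,0],"roll": -0.18,"grip": -1},{"dp": [0,0,0],"roll": -0.18,"grip": -1},{"dp": [0,0,0],"roll": -0.18,"grip": -1},{"dp": [0,0,0],"roll": 0,"grip": -1}]'

```text
time_s: 3.35
ee_pos: [0.4785, 0.0889, 0.2162]
eef_rot: [-1.57, 0.0, 1.163]
force: [0.2, 0.5, 0.6]
grip_width: 0.0941
```

```bash
python3 - <<'E'
from h import *
import json
o=ctrl.get_obs(); print(o["time_s"],o["ee_pos"],o["eef_rot"],o["qpos"],o["force"])
i=imaging.camera_info("wrist"); cv2.imwrite("pics/w1.png",imaging.camera("wrist"))
json.dump({k:np.array(v).tolist() for k,v in i.items()},open("w1.json","w")); print(np.array(i["world_from_camera"]))
E
```

```text
3.35 [0.4785 0.0889 0.2162] [-1.5704  0.0003  1.1629] [ 0.1084  0.1589  1.6948 -0.      1.2884 -1.0544] [0.2336 0.5025 0.5774]
[[ 0.3957  0.8793  0.2651  0.4015]
 [ 0.9184 -0.3794 -0.1123  0.1221]
 [ 0.0018  0.2879 -0.9577  0.3835]
 [ 0.      0.      0.      1.    ]]
```

View pics/w1.png

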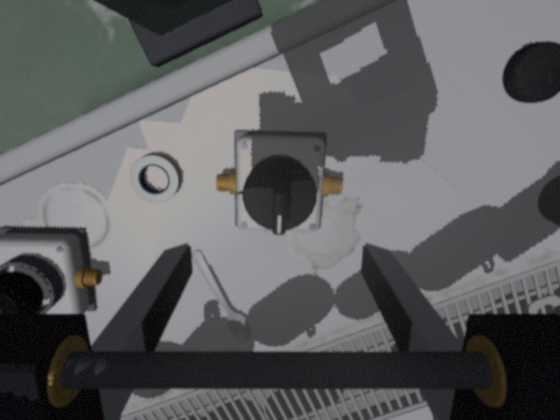

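The bar knob is at about (280,192), its pointer line near (279,222), pointing down in the image. I'll take a brightened crop to read the bar.

```bash
python3 - <<'E'
from h import *
a=cv2.imread("pics/w1.png")[140:250,225:335].astype(float)
a=np.clip(255*(a/255)**.45,0,255).astype(np.uint8)
cv2.imwrite("pics/w1z.png",cv2.resize(a,(594,594),interpolation=2))
E
```

```text
(no output)
```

View pics/w1z.png

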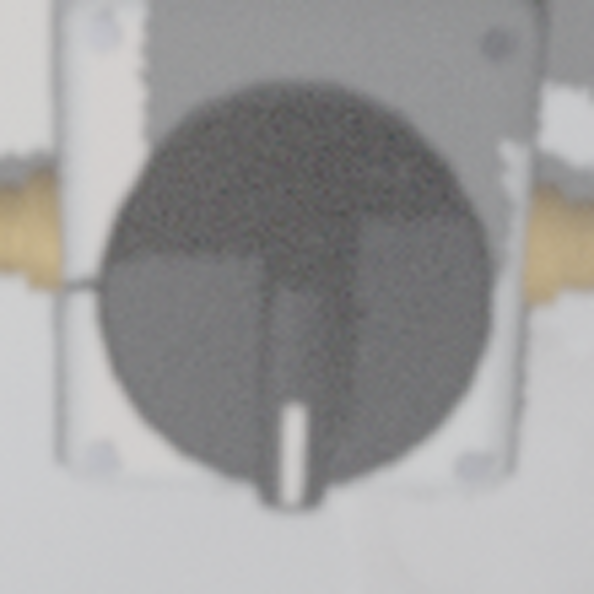

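```bash
python3 - <<'E'
from h import *
import json
i=json.load(open("w1.json")); f=lambda u,v:(225+u/5.4-.5,140+v/5.4-.5)
rim=px2w("",[f(100,288),f(492,285),f(296,80),f(296,492)],0.069,i); print(rim, (rim[0]+rim[1])/2,(rim[2]+rim[3])/2, np.linalg.norm(rim[0]-rim[1]),np.linalg.norm(rim[2]-rim[3]))
e=px2w("",[f(296,404),f(291,508)],0.097,i); print(e); d=e[1]-e[0]; print("line ang",np.arctan2(d[1],d[0]))
c=((rim[0]+rim[1])/2); d=e[1]-c; print("bar ang",np.arctan2(d[1],d[0]),np.linalg.norm(d[:2]))
E
```

```text
[[0.4648 0.0621 0.069 ]
 [0.4907 0.1234 0.069 ]
 [0.4455 0.1066 0.069 ]
 [0.512  0.0781 0.069 ]] [0.4777 0.0928 0.069 ] [0.4787 0.0923 0.069 ] 0.06658743270460753 0.07231416779472684
[[0.4885 0.0879 0.097 ]
 [0.5043 0.0802 0.097 ]]
line ang -0.45016706798996153
bar ang -0.4408746893750354 0.029394207970827348
```

Call:
apply_moves --deltas '[{"dp": [0.0025,0.03,0.0006],"roll": 0.02,"grip": -1},{"dp": [0,0.03,0],"roll": 0,"grip": -1},{"dp": [0,0.03,0],"roll": 0,"grip": -1},{"dp": [0,0.03,0],"roll": 0,"grip": -1},{"dp": [0,0.012,0],"roll": 0,"grip": -1},{"dp": [0,0,0],"roll": 0,"grip": -1}]'

```text
time_s: 4.15
ee_pos: [0.479, 0.0914, 0.0844]
eef_rot: [-1.57, 0.0, 1.142]
force: [-0.2, -0.4, 0.5]
grip_width: 0.094
```

Call:
apply_moves --deltas '[{"dp": [0,0,0],"roll": 0,"grip": 1},{"dp": [0,0,0],"roll": 0,"grip": 1},{"dp": [0,0,0],"roll": 0,"grip": 1},{"dp": [0,0,0],"roll": 0,"grip": 1},{"dp": [0,0,0],"roll": 0,"grip": 1},{"dp": [0,0,0],"roll": 0,"grip": 1},{"dp": [0,0,0],"roll": 0,"grip": 1}]' --newtons 20

```text
time_s: 5.03
ee_pos: [0.4791, 0.0914, 0.0844]
eef_rot: [-1.571, 0.0, 1.144]
force: [0.1, 0.3, -0.2]
grip_width: 0.0275
```

Call:
apply_moves --deltas '[{"dp": [0,0,0],"roll": 0,"grip": 1},{"dp": [0,0,0],"roll": 0,"grip": 1},{"dp": [0,0,0],"roll": 0,"grip": 1},{"dp": [0,0,0],"roll": 0,"grip": 1}]'

```text
time_s: 5.52
ee_pos: [0.4791, 0.0915, 0.0844]
eef_rot: [-1.571, -0.0, 1.144]
force: [0.3, 0.0, 0.5]
grip_width: 0.0117
```

Call:
apply_moves --deltas '[{"dp": [0,0.001,0],"roll": 0,"grip": 1},{"dp": [0,0.002,0],"roll": 0,"grip": 1},{"dp": [0,0.002,0],"roll": 0,"grip": 1},{"dp": [0,0.002,0],"roll": 0,"grip": 1},{"dp": [0,0,0],"roll": 0,"grip": 1},{"dp": [0,0,0],"roll": 0,"grip": 1}]' --newtons 30

```text
time_s: 6.28
ee_pos: [0.4792, 0.0915, 0.0778]
eef_rot: [-1.571, -0.0, 1.144]
force: [-2.5, 0.7, 8.1]
grip_width: 0.0117
```

```bash
python3 - <<'E'
from h import *
o=ctrl.get_obs(); print({k:np.round(o[k],4).tolist() for k in ("ee_pos","force","moment","grip_width","qpos")})
E
```

```text
{'ee_pos': [0.4792, 0.0915, 0.0778], 'force': [-2.4576, 0.7385, 8.0551], 'moment': [0.0774, 0.4239, -0.1078], 'grip_width': 0.0117, 'qpos': [0.1136, 0.333, 1.8327, 0.0, 0.9754, -1.0304]}
```

Call:
apply_moves --deltas '[{"dp": [0,0.0008,0],"roll": 0,"grip": 1},{"dp": [0,0,0],"roll": 0,"grip": 1},{"dp": [0,0,0],"roll": 0,"grip": 1}]'

```text
time_s: 6.65
ee_pos: [0.4792, 0.0915, 0.077]
eef_rot: [-1.571, -0.0, 1.144]
force: [-2.7, 0.9, 8.9]
grip_width: 0.0116
```

Call:
apply_moves --deltas '[{"dp": [0,0,0],"roll": 0.08,"grip": 1},{"dp": [0,0,0],"roll": 0.08,"grip": 1},{"dp": [0,0,0],"roll": 0.08,"grip": 1},{"dp": [0,0,0],"roll": 0.08,"grip": 1},{"dp": [0,0,0],"roll": 0.08,"grip": 1}]'

```text
time_s: 7.28
ee_pos: [0.4794, 0.0918, 0.0771]
eef_rot: [-1.571, -0.001, 0.742]
force: [-1.0, 2.7, 8.1]
grip_width: 0.0115
```

```bash
python3 - <<'E'
from h import *
o=ctrl.get_obs(); print({k:np.round(o[k],4).tolist() for k in ("ee_pos","eef_rot","force","moment","grip_width","qpos")})
E
```

```text
{'ee_pos': [0.4794, 0.0918, 0.0771], 'eef_rot': [-1.5711, -0.0013, 0.7416], 'force': [-1.0043, 2.7495, 8.091], 'moment': [0.7577, 0.1197, 0.032], 'grip_width': 0.0115, 'qpos': [0.1139, 0.3342, 1.8329, 0.0006, 0.9732, -0.628]}
```

Call:
apply_moves --deltas '[{"dp": [0,0,0],"roll": 0.1,"grip": 1},{"dp": [0,0,0],"roll": 0.1,"grip": 1},{"dp": [0,0,0],"roll": 0.1,"grip": 1},{"dp": [0,0,0],"roll": 0.1,"grip": 1},{"dp": [0,0,0],"roll": 0.1,"grip": 1},{"dp": [0,0,0],"roll": 0.1,"grip": 1},{"dp": [0,0,0],"roll": 0.1,"grip": 1},{"dp": [0,0,0],"roll": 0.08,"grip": 1},{"dp": [0,0,0],"roll": 0,"grip": 1}]'

```text
time_s: 8.4
ee_pos: [0.4803, 0.0921, 0.0776]
eef_rot: [-1.569, -0.004, -0.037]
force: [2.2, 5.4, 7.9]
grip_width: 0.0119
```

```bash
cat > s.py <<'E'
from h import *
o=ctrl.get_obs(); print({k:np.round(o[k],4).tolist() for k in ("ee_pos","eef_rot","force","moment","grip_width")},o["qpos"][5])
E
python3 s.py
```

```text
{'ee_pos': [0.4803, 0.0921, 0.0776], 'eef_rot': [-1.5693, -0.0036, -0.0372], 'force': [2.2449, 5.3518, 7.8661], 'moment': [1.1011, -0.6245, -0.0081], 'grip_width': 0.0119} 0.15066802046578037
```

Call:
apply_moves --deltas '[{"dp": [0,0,0],"roll": 0.04,"grip": 1},{"dp": [0,0,0],"roll": 0.04,"grip": 1},{"dp": [0,0,0],"roll": 0.03,"grip": 1},{"dp": [0,0,0],"roll": 0,"grip": 1}]'

```text
time_s: 8.9
ee_pos: [0.4804, 0.0921, 0.0776]
eef_rot: [-1.569, -0.004, -0.146]
force: [2.9, 4.1, 7.3]
grip_width: 0.0117
```

```bash
python3 s.py
```

```text
{'ee_pos': [0.4804, 0.0921, 0.0776], 'eef_rot': [-1.569, -0.0037, -0.1463], 'force': [2.9251, 4.1006, 7.2707], 'moment': [1.0498, -0.7592, 0.0108], 'grip_width': 0.0117} 0.259880468139723
```

Call:
apply_moves --deltas '[{"dp": [0,0,0],"roll": 0.03,"grip": 1},{"dp": [0,0,0],"roll": 0.02,"grip": 1},{"dp": [0,0,0],"roll": 0,"grip": 1}]'

```text
time_s: 9.28
ee_pos: [0.4805, 0.0921, 0.0777]
eef_rot: [-1.569, -0.004, -0.196]
force: [3.0, 5.6, 8.1]
grip_width: 0.012
```

```bash
python3 s.py
```

```text
{'ee_pos': [0.4805, 0.0921, 0.0777], 'eef_rot': [-1.5687, -0.0038, -0.1961], 'force': [3.0393, 5.569, 8.0933], 'moment': [1.067, -0.8644, 0.0643], 'grip_width': 0.012} 0.30966868748814336
```

Call:
apply_moves --deltas '[{"dp": [0,0,0],"roll": 0.03,"grip": 1},{"dp": [0,0,0],"roll": 0,"grip": 1}]'

```text
time_s: 9.52
ee_pos: [0.4806, 0.0921, 0.0777]
eef_rot: [-1.569, -0.004, -0.226]
force: [4.4, 4.8, 7.8]
grip_width: 0.012
```

```bash
python3 s.py
```

```text
{'ee_pos': [0.4806, 0.0921, 0.0777], 'eef_rot': [-1.5686, -0.0039, -0.2263], 'force': [4.371, 4.7948, 7.7977], 'moment': [1.0225, -0.8394, -0.0279], 'grip_width': 0.012} 0.3398248663696754
```

Call:
apply_moves --deltas '[{"dp": [0,0,0],"roll": 0.03,"grip": 1},{"dp": [0,0,0],"roll": 0,"grip": 1}]'

```text
time_s: 9.78
ee_pos: [0.4806, 0.0921, 0.0777]
eef_rot: [-1.568, -0.004, -0.256]
force: [3.2, 4.3, 7.8]
grip_width: 0.0119
```

```bash
python3 s.py
```

```text
{'ee_pos': [0.4806, 0.0921, 0.0777], 'eef_rot': [-1.5685, -0.0039, -0.2563], 'force': [3.2429, 4.2867, 7.828], 'moment': [0.9601, -0.8637, -0.02], 'grip_width': 0.0119} 0.36983898400766013
```

Call:
apply_moves --deltas '[{"dp": [0,0,0],"roll": 0.03,"grip": 1},{"dp": [0,0,0],"roll": 0,"grip": 1}]'

```text
time_s: 10.02
ee_pos: [0.4806, 0.0921, 0.0777]
eef_rot: [-1.569, -0.004, -0.286]
force: [3.0, 4.7, 8.3]
grip_width: 0.0116
```

```bash
python3 s.py; python3 - <<'E'
from h import *
a=imaging.camera("top")[165:255,180:300]; b=imaging.camera("scene")[220:310,200:320]
g=lambda a:np.clip(255*(a/255.)**.6,0,255).astype(np.uint8)
cv2.imwrite("pics/t2.png",np.hstack([cv2.resize(g(a),(400,300),interpolation=2),cv2.resize(g(b),(400,300),interpolation=2)]))
E
```

```text
{'ee_pos': [0.4806, 0.0921, 0.0777], 'eef_rot': [-1.5685, -0.0039, -0.2858], 'force': [2.9764, 4.6998, 8.3136], 'moment': [1.053, -0.9776, 0.3336], 'grip_width': 0.0116} 0.3995539722815559
```

View pics/t2.png

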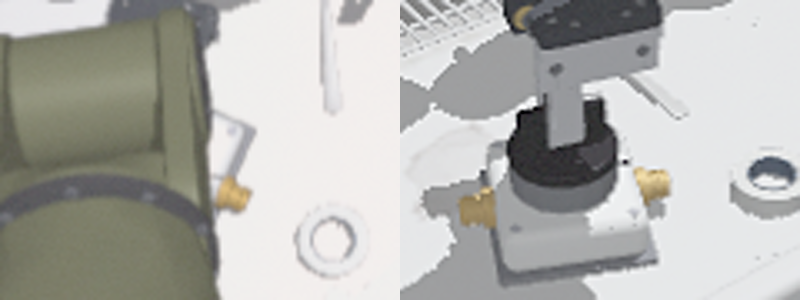

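The stop torque has risen to 0.33 N m, so the end is reached. The scene view agrees: the bar is now across the box and gripped squarely. I'll ease up, release and lift off.

Call:
apply_moves --deltas '[{"dp": [0,-0.003,0],"roll": 0,"grip": 1},{"dp": [0,-0.003,0],"roll": 0,"grip": 1},{"dp": [0,0,0],"roll": 0,"grip": 0.5},{"dp": [0,0,0],"roll": 0,"grip": 0.5},{"dp": [0,0,0],"roll": 0,"grip": 0.5},{"dp": [0,0,0],"roll": 0,"grip": 0.5}]'

```text
time_s: 10.88
ee_pos: [0.4789, 0.0914, 0.0825]
eef_rot: [-1.571, 0.0, -0.286]
force: [-0.6, -0.3, -0.6]
grip_width: 0.0236
```

Call:
apply_moves --deltas '[{"dp": [0,-0.01,0],"roll": 0,"grip": 0.5},{"dp": [0,-0.03,0],"roll": 0,"grip": 0.5},{"dp": [0,-0.05,0],"roll": 0,"grip": 0.5},{"dp": [0,-0.05,0],"roll": 0,"grip": 0.5},{"dp": [0,0,0],"roll": 0,"grip": 0},{"dp": [0,0,0],"roll": 0,"grip": 0}]'

```text
time_s: 11.62
ee_pos: [0.4787, 0.0914, 0.2222]
eef_rot: [-1.571, 0.001, -0.286]
force: [-0.6, 0.3, -0.1]
grip_width: 0.0404
```

```bash
python3 s.py; python3 - <<'E'
from h import *
import json
i=imaging.camera_info("wrist"); a=imaging.camera("wrist"); b=imaging.camera("scene")[220:310,200:320]
json.dump({k:np.array(v).tolist() for k,v in i.items()},open("w2.json","w"))
g=lambda a:np.clip(255*(a/255.)**.5,0,255).astype(np.uint8)
cv2.imwrite("pics/w2raw.png",a)
cv2.imwrite("pics/w2.png",np.hstack([cv2.resize(g(a[100:270,180:380]),(400,340),interpolation=2),cv2.resize(g(b),(400,340),interpolation=2)]))
E
```

```text
{'ee_pos': [0.4787, 0.0914, 0.2222], 'eef_rot': [-1.571, 0.0005, -0.286], 'force': [-0.5605, 0.3144, -0.126], 'moment': [-0.033, -0.0052, 0.0234], 'grip_width': 0.0404} 0.39953602568082514
```

View pics/w2.png

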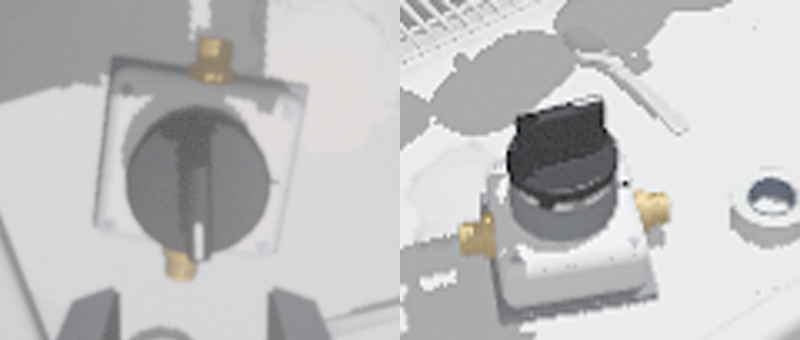

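```bash
python3 - <<'E'
from h import *
import json
i=json.load(open("w2.json")); a=cv2.imread("pics/w2raw.png")
f=lambda u,v:(180+u/2,100+v/2)
e=px2w("",[f(197.5,224),f(199.5,262)],0.097,i); d=e[1]-e[0]; print("line",np.arctan2(d[1],d[0]),e)
c=np.array([.479,.0915,.097]); d=e[1]-c; print("centre-tip",np.arctan2(d[1],d[0]),np.linalg.norm(d))
# box edges: brass stub axis and left edge, top ~0.045
for z in(.04,.05):
    b=px2w("",[f(118,62),f(96,222),f(306,86),f(276,252)],z,i)
    print([np.arctan2(*(b[m]-b[n])[[1,0]]) for m,n in((1,0),(3,2),(2,0),(3,1))],np.linalg.norm(b[1]-b[0]),np.linalg.norm(b[2]-b[0]))
g=np.clip(255*(a[130:250,220:340]/255.)**.5,0,255).astype(np.uint8); cv2.imwrite("pics/w2z.png",cv2.resize(g,(600,600),interpolation=2))
E
```

```text
line -1.803718096861594 [[0.4788 0.0824 0.097 ]
 [0.4747 0.0653 0.097 ]]
centre-tip -1.7326710042099656 0.026516991348057264
[np.float64(-2.0244917696958735), np.float64(-1.9914303689270654), np.float64(-0.41003123297622485), np.float64(-0.458961409881084)] 0.08242724784914118 0.09232927628970233
[np.float64(-2.0244917696958735), np.float64(-1.991430368927065), np.float64(-0.41003123297622474), np.float64(-0.45896140988108386)] 0.0800683142556547 0.08968696276856321
```

View pics/w2z.png

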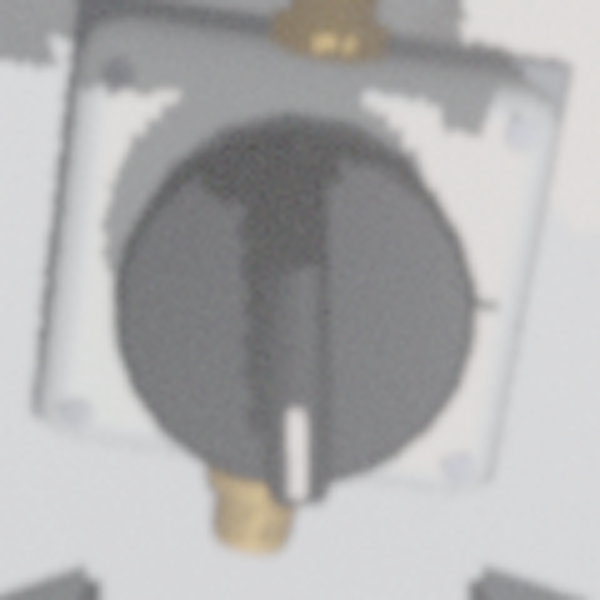

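```bash
python3 - <<'E'
from h import *
import json
for j,f,L in (("w1.json",lambda u,v:(225+u/5.4-.5,140+v/5.4-.5),(((296.5,404),(292,508)),)),("w2.json",lambda u,v:(220+u/5-.5,130+v/5-.5),(((297,408),(297,498)),((328,275),(327,490))))):
    i=json.load(open(j))
    for p,q in L:
        e=px2w("",[f(*p),f(*q)],0.097,i); d=e[1]-e[0]; print(j,np.arctan2(d[1],d[0]),e[1])
# pointer line by PCA on bright pixels
for j,im,box in (("w1.json","w1.png",(205,240,272,288)),("w2.json","w2raw.png",(205,232,272,286))):
    i=json.load(open(j)); y0,y1,x0,x1=box
    g=cv2.cvtColor(cv2.imread("pics/"+im),6)[y0:y1,x0:x1]
    n,l,s,c=cv2.connectedComponentsWithStats((g>110).astype(np.uint8)); print(s[1:].tolist(),g.max())
    k=1+np.argmin(np.hypot(*(c[1:]-[(x1-x0)/2-1,(y1-y0)/2]).T)); yy,xx=np.where(l==k)
    w=px2w("",np.c_[xx+x0,yy+y0],0.097,i)[:,:2]; m=w.mean(0); v=np.linalg.svd(w-m)[2][0]; print(im,len(w),m,np.arctan2(v[1],v[0]), np.arctan2(*(m-[.479,.0915])[::-1]))
E
```

```text
w1.json -0.4455276104335091 [0.5044 0.0804 0.097 ]
w2.json -1.8537184957456454 [0.4745 0.0673 0.097 ]
w2.json -1.8532359228322366 [0.48   0.0672 0.097 ]
[[5, 11, 4, 17, 57], [0, 25, 16, 10, 98]] 156
w1.png 57 [0.4967 0.0838] -0.44932789084729874 -0.4094934556299651
[[5, 7, 9, 20, 102], [0, 22, 3, 5, 8]] 187
w2raw.png 102 [0.4768 0.0734] -1.7118417401177772 -1.6898617116502148
```

```bash
python3 - <<'E'
from h import *
s=np.s_[185:245,318:385]
a=cv2.imread("pics/top0.png")[s]; b=imaging.camera("top")[s]
print("regulator crop diff",np.abs(a.astype(int)-b).mean(),ctrl.get_obs()["time_s"])
ctrl.hand_in()
E
```

```text
regulator crop diff 10.943781094527363 11.775
the job is handed in; nothing more can be done
```

The safety valve is on. I pinched the bar and pushed the knob in about 7 mm (8 to 9 N), then turned it clockwise past the safety stop to its end. I then let go, lifted clear and handed in at about 11.8 s.

**Valve position:** The wrist torque jumped from about 0 to 0.33 N m after about 1.43 rad of gripper turn, which I take as the end stop. In the wrist pictures before and after, the bar's edges give a turn of 1.41 rad, against 1.4 expected. Rougher estimates from the pointer tip and its white line came out lower, at about 1.26 to 1.36 rad. I gave those less weight because a small error in the knob centre shifts them a lot.

**Spring-back:** The last camera view seems to show the knob back up, but I did not measure its height. The gripper is about 14 cm above where it let go, and the force reading is about zero.

**Regulator:** No move was aimed at it, and the arm's only pass near it was well above. My last check, a before/after comparison of the overhead picture around it, was inconclusive. It gave a mean difference of 10.9 grey levels, possibly from the arm's shadow, and I handed in without looking at that picture. So the regulator's setting is not confirmed by image.

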